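# Swing the hold-down arms over the glass

### The job

Get the glass tile ready for drilling: with a fingertip, gently push each of the fixture's two swing arms round on its post until both lie in one line along the fixture's scribed centre line, pointing at each other with their rubber pads over the glass. Push only, do not grip the arms, do not touch the glass or shift it in its nest, and leave the things standing around where they are.

Things in the scene. Friction and masses are not known exactly. Their poses are not given: they have to be found in the camera images.
- fixture: grey metal plate 120 x 250 x 12 mm bolted to the worktop; origin at the centre of its underside (on the worktop), its y axis runs along the long side through both posts (the scribed centre line), z up. Posts stand at y = +100 mm (left) and y = -100 mm (right), with low cap screws at the corners (top at z = 17 mm). A nest of corner locators (top at z = 18 mm) holds the glass at the centre.
- glass: loose square glass tile, 54 x 54 x 10 mm (raised dots included), orange-brown with white dots, lying in the nest on the plate, its top 22 mm above the worktop; origin at the centre of its underside. Not to be touched or lifted; the arms' pads pass about 3 mm over it.
- left_arm (a joint): left swing arm (post at fixture +y): level dark steel bar 14 mm wide, z = 36 to 52 mm above the worktop, reaching 90 mm from its pivot. Turns all the way round; friction 0.12 N m (about 2 N at 60 mm); stays where left. Rad, counter-clockwise from above: 0 points outward along fixture +y, +pi or -pi at the glass centre; either way round is fine.
- right_arm (a joint): right swing arm (post at fixture -y): level dark steel bar 14 mm wide, z = 36 to 52 mm above the worktop, reaching 90 mm from its pivot. Turns all the way round; friction 0.12 N m (about 2 N at 60 mm); stays where left. Rad, counter-clockwise from above: 0 points outward along fixture -y, +pi or -pi at the glass centre; either way round is fine.
- left_pivot (a point): point on the pivot axis of the left arm, at mid height of its bar, 44 mm above the worktop; the hub there is 27 mm across, its nut reaches to z = 61 mm
- right_pivot (a point): point on the pivot axis of the right arm, at mid height of its bar, 44 mm above the worktop; the hub there is 27 mm across, its nut reaches to z = 61 mm
- left_pad (a point): underside centre of the round rubber pad (15 mm across) below the left arm's end, 82 mm from the pivot, 25 mm above the worktop; the pad's thin spindle reaches up through the bar to z = 64 mm
- right_pad (a point): underside centre of the round rubber pad (15 mm across) below the right arm's end, 82 mm from the pivot, 25 mm above the worktop; the pad's thin spindle reaches up through the bar to z = 64 mm
- left_mark (a point): point of the fixture on the centre line, at the height of the glass's top, 18 mm left (fixture +y) of the nest's centre: where the left pad must stand
- right_mark (a point): point of the fixture on the centre line, at the height of the glass's top, 18 mm right (fixture -y) of the nest's centre: where the right pad must stand
- tape: bystander: roll of black tape lying flat, 58 mm across, 19 mm high, on the worktop in front of the plate, about 100 mm from the nest's centre; origin at the centre of its underside
- jar: bystander: small jar with a white lid, 44 mm across, 52 mm high, on the worktop behind the plate, about 100 mm from the nest's centre; origin at the centre of its underside
- vial: bystander: clear vial with a white cap, 26 mm across, 68 mm high, standing to the right; origin at the centre of its underside
- clamp: bystander: orange spring clamp lying flat, 57 x 119 x 20 mm, to the right; origin at the centre of its underside
- big_tape: bystander: roll of masking tape lying flat, 104 mm across, 25 mm high, at the back; origin at the centre of its underside

How it is judged:
At the end, for the whole second after the job is handed in: Both arms at rest with each pad's centre within 12 mm (sideways) of its mark on the centre line over the glass; the glass within 4 mm of where it lay and flat; every bystander within 15 mm of where it stood (horizontal distance between left_pad and left_mark below 0.012 m and horizontal distance between right_pad and right_mark below 0.012 m and velocity of joint left_arm between -0.05 and 0.05 rad/s and velocity of joint right_arm between -0.05 and 0.05 rad/s and distance of glass from where it was at the start of the episode below 0.004 m and angle between glass's own z axis and vertical below 0.05 rad and distance of each of tape, jar, vial, clamp, big_tape from where it was at the start of the episode below 0.015 m); the robot touches nothing.
It fails at once if the robot touches the glass (contact force between any of the fingers, the arm and glass above 0.3 N).
It fails at once if the glass is lifted or shifted in its nest by more than 4 mm (distance of glass from where it was at the start of the episode above 0.004 m).
It fails at once if a swing arm is gripped or shoved hard (more than 20 N between fingers and arm) (contact force between the fingers and left_arm above 20 N or contact force between the fingers and right_arm above 20 N).
It fails at once if a bystander is moved by more than 15 mm (distance of any of tape, jar, vial, clamp, big_tape from where it was at the start of the episode above 0.015 m).
It also fails if it takes over 58 s, if anything falls off the work surface, if the arm or the gripper's body presses on something with over 40 N, if the wrist force passes 120 N, or if a joint passes its speed limit or range.

### The arm

A 6-joint arm with a two-finger parallel gripper is mounted at the origin on a cart in front of the work surface, level with it; the furniture and walls round the work are solid. World frame = base frame: x ahead of the robot, y to its left, z up, the work surface at z = 0. Lengths are in m, angles in rad, forces in N, time in s.
With the tool pointing down it reaches from about 0.35 to 0.85 m from the base axis. Payload 8.1 kg.
Tool frame: the origin (TCP) lies at the very end of the fingers, on their centre line; the grasp point (between the pads) lies 19 mm behind it (robot.grip_depth is the distance from the TCP to the grasp point, in m); z points along the fingers, y is the line along which they close (so a half turn about z gives the same grasp; the last joint's range is limited). The gripper opens to 93 mm and grips with 3 to 60 N. Pads are 15 mm wide; open, the fingers measure 128 mm over their backs; the gripper's body (75 mm by 188 mm) begins 65 mm behind the grasp point.
Start: joints at [1.185, 0.13, 1.488, -0, 1.523, -0.085], TCP at [0.178, 0.573, 0.219] pointing down, gripper open.
Joint ranges: [-2.96, 2.96], [-0.89, 2.26], [0.02, 2.5], [-1.34, 4.48], [0, 2.73], [-2.66, 2.66]. Speed limits (rad/s): [2.39, 2.39, 2.79, 3.14, 3.14, 3.14].

### API

Orientations are given as a rotation vector (axis times angle).
In Python, from plant import robot gives the robot as it stands. The module is installed in compiled form; this text tells all that it offers.
- The arm moves only by the shell command python3 -m jog 'ROWS' [FORCE]. ROWS is JSON, a list that holds one entry, the list of rows, each a list of 7 numbers: the turn, a rotation vector about the tool's x, y, z in degrees, then the shift along the tool's x, y, z in cm, then the finger opening in cm, from 0 to 9.3. A call has 1 to 5 rows; each row shifts and turns the commanded pose from where the row before left it, along the tool's axes as they then stand; what a row does not reach is not made up. A row lasts 1/12 s, in which the tool goes at most 41.7 mm and 7.16 degrees, less where a joint would pass 70% of its speed; a pose out of reach is approached as far as the arm can. A call is refused whole if a number of a shift passes 4.17 or a number of a turn 7.16, either way. A call with a gripper value outside its range is refused whole. The fingers move at their own pace and stop on an object; FORCE is the grip in N (left out, the last holds). Time passes only in rows, so rows that do not move let the fingers close. It gives the time, the measured TCP pose, the force and the opening at its end, in the units of the state.
- robot.read_state(): the state, without advancing time (a new reading comes with each control period).
- robot.read_camera(name): name is "side" or "top"; returns a dict with "img" (420x560x3 uint8, red, green, blue), "fx", "fy", "cx", "cy" (pixels), "extrinsics" (4x4, takes a point from camera to world coordinates). Camera axes: x right, y up, looking along -z (the intrinsics and any distortion apply to the point x, -y, -z); pixel columns grow to the right and rows downward; lengths in m; the calibration is good to about 2 mm. A picture is of the moment at which its call begins. There is no depth.
- robot.close_job(): hands the job in, once; it reports no verdict.
Trained networks look in a picture, given as the dict that the camera call returned (one of the last four; its "shot" number tells which), for a name from the list of things; names that differ only in an ending like _2 or _b are one class to them, and where a whole thing is asked for, a point or a joint stands for the part that bears it (a point fixed in the world has none). Each returns a list of dicts, best first, with "confidence" (0 to 1); they miss things now and then, are a little off and sometimes report something else, mostly with a low value. They report only what shows in the picture. A call takes as long as a camera call.
- robot.masks_of(picture, label): "pixels" (420x560 bool, what is visible of it) and "point" ([column, row] in pixels, amid what is visible of it).
- robot.pinpoint(picture, label): "point" ([column, row] in pixels: a listed point, or the origin of a listed thing).
The state is a dict: "t": time; "q": joint angles; "dq": joint speeds; "joint_torque": joint torques, N m; "tool_pos": TCP position; "orientation": TCP orientation; "force": force on the tool from outside, world axes, zero at the start; "wrist_torque": the same for the moment, N m; "opening": finger opening in m.
Only numpy, scipy, OpenCV 4.12 (cv2) and the standard library are available. Lean on these libraries where they do the work, as an engineer would, in place of code of your own. Each camera call takes 0.05 s, during which the arm holds its last target. There are 200 camera calls.

## Working session

There is one attempt and no reset: what is moved stays moved. The work goes in short steps, Python scripts to look and compute and a shell command to move; the robot and the scene stay as the last step left them, time stands still between calls to the robot, and variables do not carry over. Pictures are saved under pics/ and viewed, on a budget of 10 in all, crops included, one or two more only if the job needs it, and the job is handed in when it is done.

```bash
mkdir -p pics
cat > h.py <<'E'
import numpy as np, cv2
from plant import robot
from scipy.spatial.transform import Rotation as R
def ray(c,p):
    E=np.array(c["extrinsics"]); d=np.array([(p[0]-c["cx"])/c["fx"],-(p[1]-c["cy"])/c["fy"],-1.])
    return E[:3,3],E[:3,:3]@d
def atz(c,p,z):
    o,d=ray(c,p); return o+d*(z-o[2])/d[2]
def proj(c,X):
    E=np.array(c["extrinsics"]); q=E[:3,:3].T@(np.array(X)-E[:3,3])
    return [c["cx"]+c["fx"]*q[0]/-q[2], c["cy"]-c["fy"]*q[1]/-q[2]]
Z=dict(fixture=0,glass=.012,left_pivot=.044,right_pivot=.044,left_pad=.025,right_pad=.025,left_mark=.022,right_mark=.022,tape=0,jar=0,vial=0,clamp=0,big_tape=0)
def shot(n):
    c=robot.read_camera(n); return c
def save(c,f,box=None):
    im=c["img"][:,:,::-1]
    if box: im=im[box[1]:box[3],box[0]:box[2]]; im=cv2.resize(im,None,fx=min(800/im.shape[1],600/im.shape[0]),fy=min(800/im.shape[1],600/im.shape[0]),interpolation=cv2.INTER_CUBIC)
    cv2.imwrite("pics/"+f,im)
E
python3 - <<'E'
from h import *
np.set_printoptions(precision=4,suppress=True)
for n in("top","side"):
    c=shot(n); save(c,n+"0.png"); E=np.array(c["extrinsics"]); print(n,E[:3,3],-E[:3,2],c["fx"],[k for k in c])
    for l,z in Z.items():
        r=robot.pinpoint(c,l)
        for d in r[:2]: print(l,round(d["confidence"],2),np.round(d["point"],1),atz(c,d["point"],z))
s=robot.read_state(); print(s["tool_pos"],R.from_rotvec(s["orientation"]).as_matrix(),s["opening"],s["t"])
E
```

```text
top [ 0.5368 -0.0687  1.2381] [ 0.0644  0.0158 -0.9978] 492.7942390743442 ['img', 'fx', 'fy', 'cx', 'cy', 'extrinsics', 'shot']
fixture 0.82 [289.7 231.9] [ 0.5755 -0.0793  0.    ]
glass 0.94 [292.4 223.1] [ 0.5972 -0.0855  0.012 ]
left_pivot 0.82 [250.2 234. ] [0.5674 0.0168 0.044 ]
left_pivot 0.71 [285.5 229. ] [ 0.581  -0.0686  0.044 ]
right_pad 0.7 [359.3 243.9] [ 0.5484 -0.2501  0.025 ]
left_mark 0.63 [287.8 229.2] [ 0.5814 -0.0743  0.022 ]
right_mark 0.71 [302.9 229. ] [ 0.5826 -0.1115  0.022 ]
right_mark 0.55 [303.1 266.8] [ 0.4898 -0.1134  0.022 ]
tape 0.64 [253.6 236.9] [0.5614 0.0112 0.    ]
tape 0.57 [305.8 264.7] [ 0.4943 -0.1209  0.    ]
jar 0.74 [275.9 190.9] [ 0.6785 -0.0427  0.    ]
jar 0.61 [291.6 230. ] [ 0.5804 -0.0839  0.    ]
vial 0.54 [419.  261.9] [ 0.5065 -0.4026  0.    ]
clamp 0.67 [409.6 211.5] [ 0.6321 -0.3791  0.    ]
big_tape 0.79 [190.9 133.4] [0.8223 0.177  0.    ]
side [ 0.2046 -1.0731  0.7732] [ 0.3376  0.7732 -0.5369] 538.145601955015 ['img', 'fx', 'fy', 'cx', 'cy', 'extrinsics', 'shot']
fixture 0.71 [262.6 245.2] [ 0.5908 -0.0728  0.    ]
glass 0.6 
[... 308 characters left out ...]
_pad 0.9 [271.6 284.4] [ 0.5426 -0.2461  0.025 ]
right_pad 0.59 [281.7 347.7] [ 0.4898 -0.4215  0.025 ]
left_mark 0.89 [255.2 237. ] [ 0.576  -0.0624  0.022 ]
left_mark 0.35 [239.9 214.8] [0.5759 0.047  0.022 ]
right_mark 0.86 [267.  243.3] [ 0.5923 -0.0982  0.022 ]
right_mark 0.59 [335.2 320.7] [ 0.6168 -0.3955  0.022 ]
tape 0.87 [227.2 264.3] [ 0.4868 -0.1104  0.    ]
jar 0.74 [297.7 231.8] [ 0.6943 -0.0543  0.    ]
vial 0.8 [281.7 347.1] [ 0.4999 -0.3983  0.    ]
clamp 0.54 [332.9 322.2] [ 0.6225 -0.3776  0.    ]
big_tape 0.7 [299.6 179.1] [0.8168 0.1952 0.    ]
[0.1778 0.5731 0.2186] [[-0.9551  0.2963 -0.    ]
 [ 0.2963  0.9551 -0.    ]
 [ 0.     -0.     -1.    ]] 0.09316060265651048 1.4
```

View crops.

Run:
```python
from h import *
a=cv2.imread("pics/top0.png")[150:310,180:440]; cv2.imwrite("pics/top0c.png",cv2.resize(a,None,fx=3,fy=3,interpolation=cv2.INTER_CUBIC))
a=cv2.imread("pics/side0.png")[170:370,180:380]; cv2.imwrite("pics/side0c.png",cv2.resize(a,None,fx=3,fy=3,interpolation=cv2.INTER_CUBIC))
```

```text
(no output)
```

View pics/top0c.png

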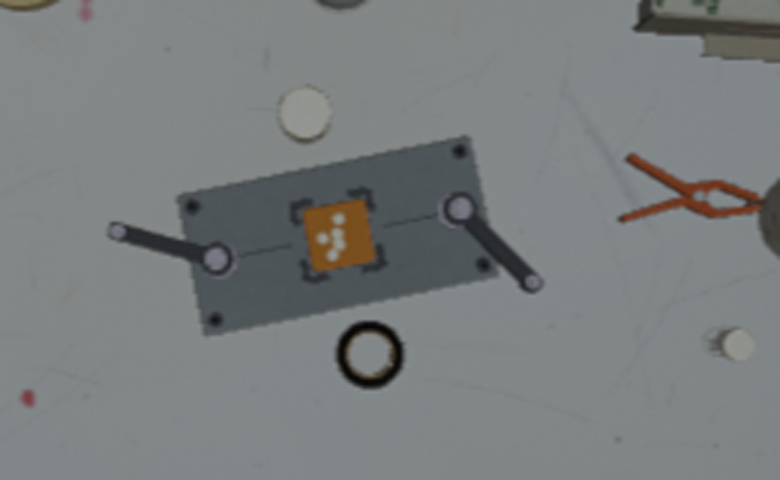

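View pics/side0c.png

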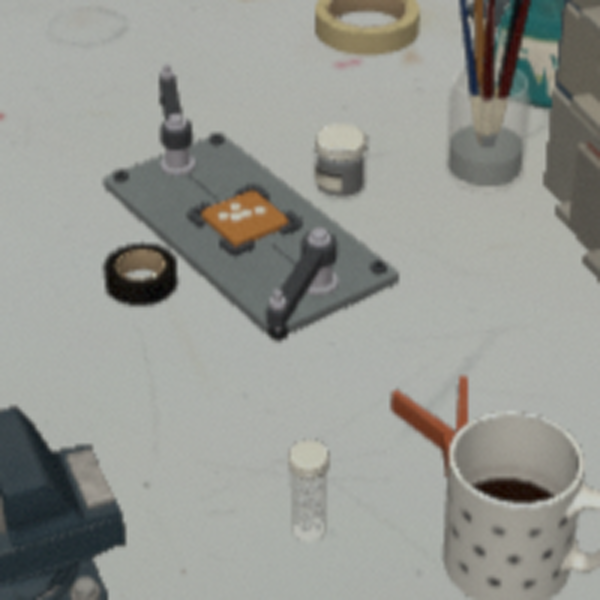

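Top crop (scale 3, offset 180,150): the nuts are at about (215,259) and (460,208). The left arm's spindle is at (117,231) and the right arm's at (533,283). The left arm points outward and the right arm outward to the front. Both can swing clockwise, clear of the jar and tape. The side view agrees.

```bash
cat >> h.py <<'E'
def info(c,LP,RP,LT,RT):
    P=[atz(c,p,z)[:2] for p,z in((LP,.061),(RP,.061),(LT,.064),(RT,.064))]
    an=lambda v:np.degrees(np.arctan2(v[1],v[0]))
    print("LP",P[0],"RP",P[1],"LT",P[2],"RT",P[3]); print("dist",np.linalg.norm(P[0]-P[1]),np.linalg.norm(P[2]-P[0]),np.linalg.norm(P[3]-P[1]))
    print("axis(L->R)",an(P[1]-P[0]),"left",an(P[2]-P[0]),"right",an(P[3]-P[1])); return P
E
python3 - <<'E'
from h import *
np.set_printoptions(precision=4,suppress=True)
f=lambda p:(180+p[0]/3,150+p[1]/3)
c=shot("top"); P=info(c,f((215,259)),f((460,208)),f((117,231)),f((533,283)))
g=lambda p:(180+p[0]/3,170+p[1]/3)
s=shot("side"); info(s,g((177,119)),g((320,236)),g((168,71)),g((277,296)))
print("dark thing",atz(s,g((60,450)),.1),"penjar",atz(s,g((487,160)),0),"mug",atz(s,g((515,590)),0))
E
```

```text
LP [0.5614 0.0119] RP [ 0.6055 -0.1824] LT [0.5822 0.0903] RT [ 0.5469 -0.2404]
dist 0.19926834514129832 0.08106722749440853 0.08244928394302693
axis(L->R) -77.2177670579944 left 75.13188775014109 right -135.2786996589009
LP [0.5626 0.0122] RP [ 0.6048 -0.1854] LT [0.5805 0.0849] RT [ 0.5462 -0.2424]
dist 0.20199934084939083 0.07488822822031484 0.08174359232973963
axis(L->R) -77.9476686478823 left 76.15735032970535 right -135.78984656325184
dark thing [ 0.3543 -0.3685  0.1   ] penjar [ 0.8174 -0.0652  0.    ] mug [ 0.5992 -0.4944  0.    ]
```

```bash
for i in 1 2 3; do python3 -m jog '[[[0,0,0,-3.17,-2.3,0.6,0],[0,0,0,-3.17,-2.3,0.6,0],[0,0,0,-3.17,-2.3,0.6,0],[0,0,0,-3.17,-2.3,0.6,0],[0,0,0,-3.17,-2.3,0.6,0]]]' 20; done; python3 -m jog '[[[0,0,-2.7,0,0,0,0],[0,0,0,0,0,0,0]]]'
cat > w.py <<'E'
import sys; from h import *
np.set_printoptions(precision=4,suppress=True)
# usage: w.py x y z phi : remaining move in tool axes (cm, deg)
x,y,z,ph=map(float,sys.argv[1:5]); s=robot.read_state(); M=R.from_rotvec(s["orientation"]).as_matrix()
p=np.degrees(np.arctan2(M[1,0],M[0,0])); print("t",s["t"],"tcp",s["tool_pos"],"phi",p,"tilt z",M[:,2],"open",s["opening"],"F",s["force"],"q",s["q"])
print("shift cm",M.T@(np.array([x,y,z])-s["tool_pos"])*100,"turn z",(p-ph+180)%360-180)
E
python3 w.py .554 .071 .04 165.5
```

```text
t: 1.92
tool_pos: [0.2957, 0.4149, 0.1885]
orientation: [0.47, 3.106, 0.001]
force: [1.4, 0.5, 0.3]
opening: 0.064
t: 2.33
tool_pos: [0.4133, 0.2578, 0.1587]
orientation: [0.47, 3.105, 0.001]
force: [1.0, 0.7, 0.5]
opening: 0.0312
t: 2.75
tool_pos: [0.5307, 0.1008, 0.1286]
orientation: [0.471, 3.105, 0.0]
force: [0.4, 0.9, -0.1]
opening: 0.0009
t: 2.92
tool_pos: [0.5303, 0.1006, 0.128]
orientation: [-0.4, -3.115, 0.001]
force: [0.2, 1.1, 0.2]
opening: 0.0002
t 2.9167 tcp [0.5303 0.1006 0.128 ] phi 165.37442699574356 tilt z [-0.001  -0.0002 -1.    ] open 0.00021520485858875617 F [0.2391 1.1142 0.2269] q [ 0.0926  0.0306  1.7615 -0.0001  1.3506 -1.2229]
shift cm [-3.0541 -2.2625  8.8009] turn z -0.12557300425643803
```

```bash
python3 -m jog '[[[0,0,0,-1.53,-1.13,0,0],[0,0,0,-1.53,-1.13,0,0],[0,0,0,0,0,3,0],[0,0,0,0,0,2.5,0],[0,0,0,0,0,0,0]]]'
python3 - <<'E'
from h import *
c=shot("top");save(c,"top1.png",(180,150,440,310)); s=shot("side"); save(s,"side1.png",(120,120,440,360))
E
python3 w.py .554 .071 .04 165.5
```

```text
t: 3.33
tool_pos: [0.5496, 0.0738, 0.0686]
orientation: [-0.397, -3.108, 0.002]
force: [-1.6, -0.1, -0.6]
opening: 0.0003
t 3.4333 tcp [0.5523 0.074  0.0732] phi 165.48783423372063 tilt z [-0.0027  0.0001 -1.    ] open 0.0004718432180339707 F [ 0.4781 -0.3481 -0.4071] q [ 0.041   0.1364  1.7556  0.0002  1.2523 -1.2765]
shift cm [-0.2519 -0.2448  3.3166] turn z -0.012165766279366608
```

View pics/side1.png

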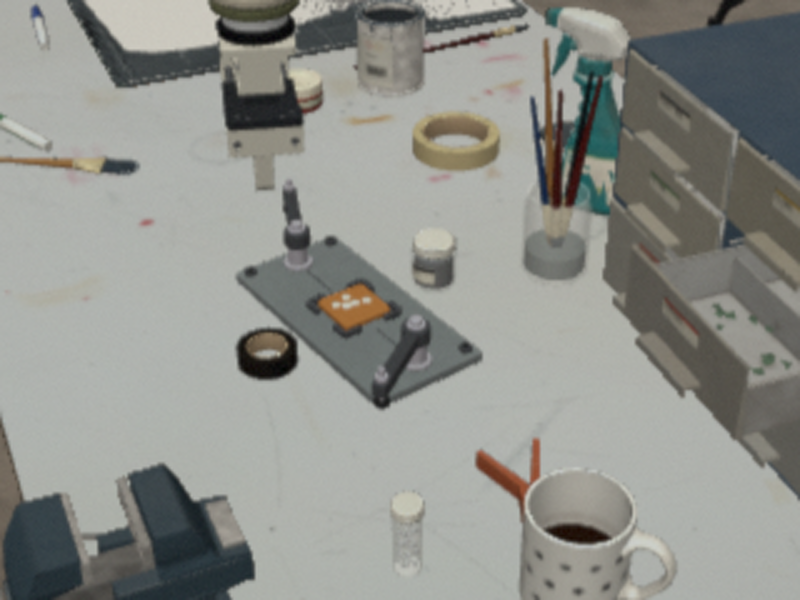

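The fingertip is at crop (264,187), in front of the left arm on its trailing side, as wanted. Next: descend, close the gap and start the arc.

```bash
python3 -m jog '[[[0,0,0,0,-0.2,1.7,0],[0,0,0,0,0,1.6,0],[0,0,0,-0.3,0,0,0],[0,0,0,-0.3,0,0,0],[0,0,0,0,0,0,0]]]'; python3 w.py .554 .071 .04 165.5;  python3 -m jog '[[[0,0,5,-0.48,0.1,0,0],[0,0,5,-0.48,0.1,0,0],[0,0,5,-0.48,0.1,0,0],[0,0,5,-0.48,0.1,0,0],[0,0,0,0,0,0,0]]]'; python3 w.py .554 .071 .04 165.5
```

```text
t: 3.85
tool_pos: [0.5606, 0.07, 0.0429]
orientation: [0.397, 3.114, 0.001]
force: [-0.5, 0.1, -0.5]
opening: 0.0003
t 3.85 tcp [0.5606 0.07   0.0429] phi 165.4768363067676 tilt z [ 0.0027  0.0001 -1.    ] open 0.00034958021760016564 F [-0.5417  0.1309 -0.5278] q [ 0.0334  0.1891  1.7572  0.0001  1.1926 -1.2839]
shift cm [ 0.6656 -0.0669  0.2855] turn z -0.02316369323239087
t: 4.27
tool_pos: [0.58, 0.0664, 0.0427]
orientation: [0.938, 2.996, 0.002]
force: [0.8, 0.6, 0.5]
opening: -0.0
t 4.2667 tcp [0.58   0.0664 0.0427] phi 145.23031548607017 tilt z [ 0.0029  0.0003 -1.    ] open -2.1172744208881552e-05 F [0.776  0.5773 0.4847] q [ 0.0261  0.2362  1.7032  0.0003  1.1994 -0.938 ]
shift cm [ 2.3923 -1.1069  0.2601] turn z -20.269684513929832
```

```bash
cat > a.py <<'E'
import sys; from h import *
np.set_printoptions(precision=2,suppress=True)
piv={"L":(.562,.012),"R":(.605,-.184)}[sys.argv[1]]; s=robot.read_state(); M=R.from_rotvec(s["orientation"]).as_matrix()
print("t %.2f phi %.1f z %.4f"%(s["t"],np.degrees(np.arctan2(M[1,0],M[0,0])),s["tool_pos"][2]),"rel tool mm",1e3*M[:2,:2].T@(np.array(s["tool_pos"])[:2]-piv),"F",s["force"],"q6",s["q"][5])
E
for i in 1 2; do python3 -m jog '[[[0,0,5,-0.48,0.1,0,0],[0,0,5,-0.48,0.1,0,0],[0,0,5,-0.48,0.1,0,0],[0,0,5,-0.48,0.1,0,0],[0,0,5,-0.48,0.1,0,0]]]' |grep force; python3 a.py L; done
python3 - <<'E'
from h import *
s=shot("side"); save(s,"side2.png",(180,170,380,320))
E
```

```text
force: [0.7, 2.4, -0.4]
t 4.68 phi 120.4 z 0.0422 rel tool mm [16.83 53.61] F [ 0.69  2.39 -0.43] q6 -0.5277492677240813
force: [2.3, 3.7, -1.3]
t 5.10 phi 95.4 z 0.0424 rel tool mm [16.02 52.72] F [ 2.27  3.73 -1.26] q6 -0.1252470261211043
```

View pics/side2.png

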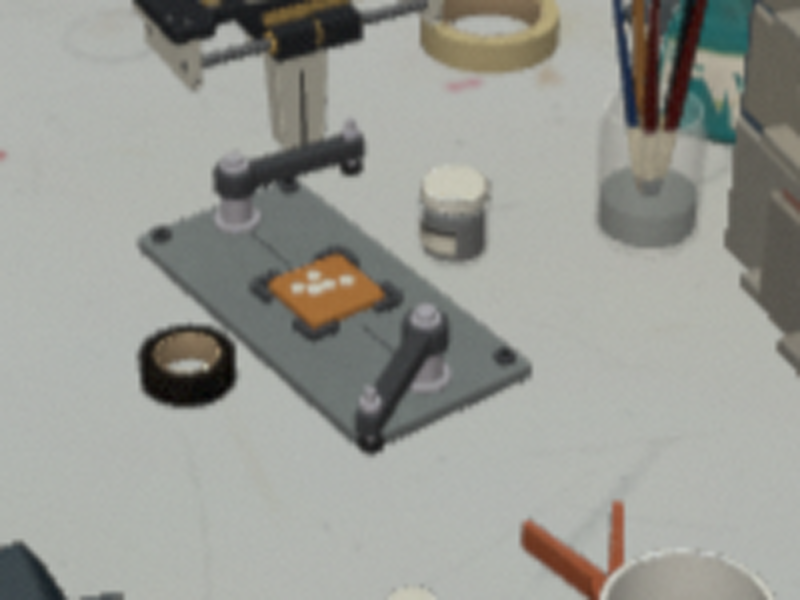

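The left bar now points roughly +x, with the finger flat behind it. Continuing.

```bash
for i in 1 2 3; do python3 -m jog '[[[0,0,5,-0.48,0.11,0,0],[0,0,5,-0.48,0.11,0,0],[0,0,5,-0.48,0.11,0,0],[0,0,5,-0.48,0.11,0,0],[0,0,5,-0.48,0.11,0,0]]]' |grep force; python3 a.py L; done
python3 - <<'E'
from h import *
s=shot("side"); save(s,"side3.png",(210,190,330,280))
E
```

```text
force: [2.7, 3.6, -0.8]
t 5.57 phi 70.5 z 0.0423 rel tool mm [15.13 52.58] F [ 2.74  3.59 -0.81] q6 0.2704612325378966
force: [2.0, 2.5, -0.7]
t 5.98 phi 45.5 z 0.0423 rel tool mm [14.07 52.79] F [ 2.04  2.51 -0.68] q6 0.6675416615436336
force: [2.1, 2.5, 0.6]
t 6.40 phi 20.5 z 0.0422 rel tool mm [13.25 53.  ] F [2.13 2.51 0.61] q6 1.070278226336921
```

View pics/side3.png

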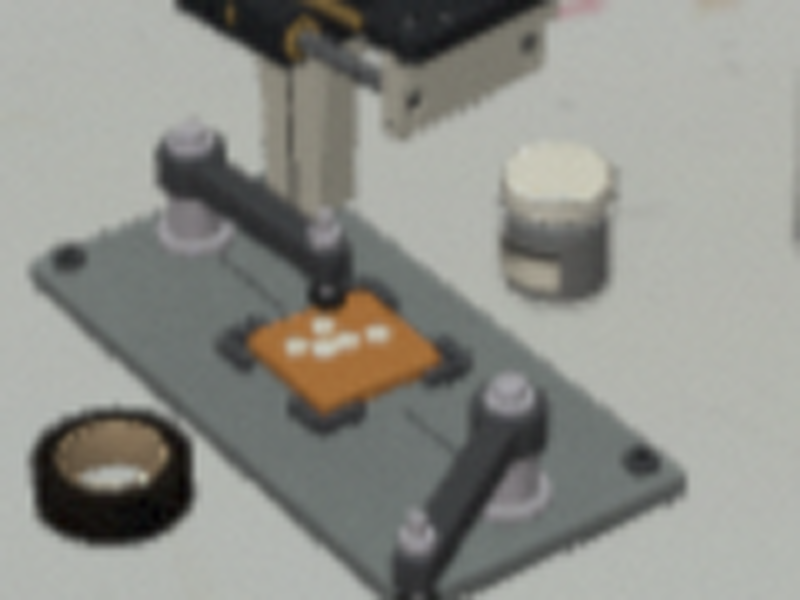

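The left spindle is at crop (323,220) and its nut at (193,140), so the arm is a few degrees short. I'll work out the angle.

Run:
```python
from h import *
np.set_printoptions(precision=4,suppress=True)
k=800/120; g=lambda p:(210+p[0]/k,190+p[1]/k)
s=shot("side"); info(s,g((193,136)),g((510,388)),g((323,217)),g((417,527)))
```

```text
LP [0.5613 0.009 ] RP [ 0.6052 -0.1836] LT [ 0.5841 -0.0657] RT [ 0.5461 -0.2438]
dist 0.1975131992444762 0.07811120844229094 0.08428709218914951
axis(L->R) -77.1779538360625 left -73.02528184435604 right -134.47490368406886
```

```bash
python3 -m jog '[[[0,0,2.5,-0.24,0.055,0,0],[0,0,2.5,-0.24,0.055,0,0],[0,0,0,0,0,0,0]]]'|grep force; python3 a.py L; python3 -m jog '[[[0,0,0,0.8,0,0,0],[0,0,0,0.8,0,0,0],[0,0,0,0,0,-3,0],[0,0,0,0,0,-4,0],[0,0,0,0,0,-2,0]]]'|grep force
python3 w.py 0.6 -0.2 .12 134.5
python3 - <<'E'
from h import *
np.set_printoptions(precision=4,suppress=True)
s=shot("side"); save(s,"side4.png",(210,190,330,280))
t=shot("top"); save(t,"top4.png",(220,190,380,310))
E
```

```text
force: [1.8, 1.3, 1.6]
t 6.75 phi 15.7 z 0.0419 rel tool mm [12.78 53.41] F [1.78 1.27 1.58] q6 1.1492399050541477
force: [-0.0, -0.3, 0.7]
t 7.1667 tcp [ 0.6051 -0.0317  0.1344] phi 15.650572702245574 tilt z [ 0.0027 -0.0007 -1.    ] open 0.00021330499917396827 F [-0.0344 -0.3465  0.6817] q [-0.1367  0.1961  1.5709 -0.0003  1.3718  1.161 ]
shift cm [-5.032  16.0695  1.4475] turn z -118.84942729775443
```

View pics/side4.png

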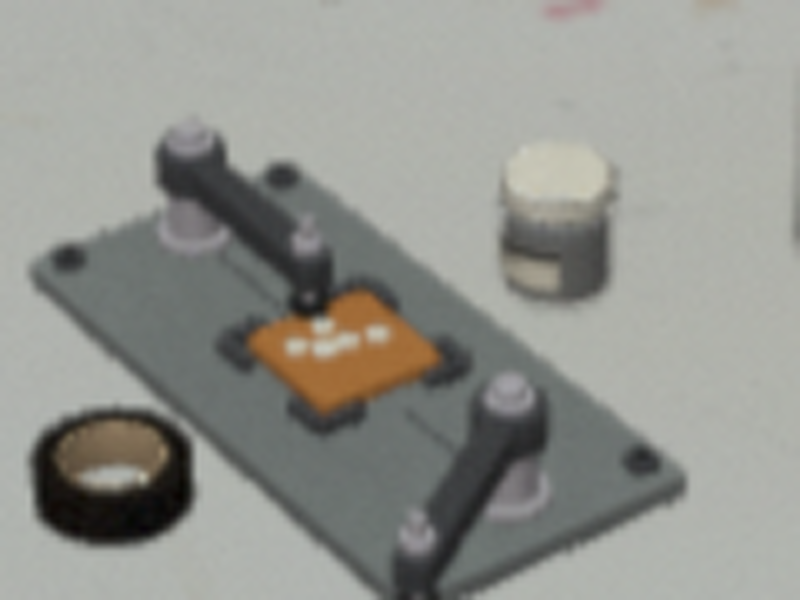

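The left pad now stands over the scribed line: the spindle at (307,223) lies on the nut-to-nut line. Next is the right arm: turn the tool high up, then shift.

```bash
for i in 1 2 3; do python3 -m jog '[[[0,0,-7,0,0,0,0],[0,0,-7,0,0,0,0],[0,0,-7,0,0,0,0],[0,0,-7,0,0,0,0],[0,0,-7,0,0,0,0]]]' >/dev/null; done;  python3 -m jog '[[[0,0,-7,0,0,0,0],[0,0,-7,0,0,0,0],[0,0,0,0,0,0,0]]]' >/dev/null
python3 w.py .5817 -.2387 .042 134.7
python3 - <<'E'
from h import *
np.set_printoptions(precision=4,suppress=True)
k=800/120; g=lambda p:(210+p[0]/k,190+p[1]/k)
s=shot("side"); info(s,g((193,136)),g((510,388)),g((307,221)),g((417,527)))
for l in("left_pad","left_mark"):
  for d in robot.pinpoint(s,l)[:2]: print(l,d["confidence"],atz(s,d["point"],Z[l]))
E
```

```text
t 8.7667 tcp [ 0.6029 -0.0315  0.1293] phi 134.93490740695802 tilt z [-0.0021  0.0001 -1.    ] open 0.00021364099128058135 F [ 0.1287 -0.6847  0.2045] q [-0.137   0.1994  1.5768 -0.0002  1.3675 -0.9212]
shift cm [-13.183  -16.1213   8.7299] turn z 0.2349074069580297
LP [0.5613 0.009 ] RP [ 0.6052 -0.1836] LT [ 0.5779 -0.0659] RT [ 0.5461 -0.2438]
dist 0.1975131992444762 0.07666761439957848 0.08428709218914951
axis(L->R) -77.1779538360625 left -77.50148213676326 right -134.47490368406886
left_pad 0.86 [ 0.58   -0.0535  0.025 ]
left_mark 0.91 [ 0.5828 -0.057   0.022 ]
left_mark 0.31 [ 0.6097 -0.1644  0.022 ]
```

```bash
python3 -m jog '[[[0,0,0,-2.2,-2.69,0,0],[0,0,0,-2.2,-2.69,0,0],[0,0,0,-2.2,-2.69,0,0],[0,0,0,-2.2,-2.69,0,0],[0,0,0,-2.2,-2.69,0,0]]]'|grep pos;python3 -m jog '[[[0,0,0,-2.2,-2.69,0,0],[0,0,0,0,0,2.5,0],[0,0,0,0,0,3,0],[0,0,0,0,0,0,0]]]'|grep pos
python3 - <<'E'
from h import *
s=shot("side"); save(s,"side5.png",(210,190,330,280))
E
python3 w.py .5817 -.2387 .042 134.7;python3 a.py R
```

```text
tool_pos: [0.5839, -0.2059, 0.1304]
tool_pos: [0.5764, -0.238, 0.069]
t 9.7167 tcp [ 0.5773 -0.2378  0.0715] phi 134.30466843230948 tilt z [-0.0072  0.0037 -1.    ] open 0.0006994730174692155 F [-1.2281 -0.6796 -0.3024] q [-0.4728  0.3138  1.5527 -0.      1.2831 -1.2461]
shift cm [-0.3896  0.2589  2.9489] turn z -0.3953315676905049
t 9.72 phi 134.3 z 0.0715 rel tool mm [-19.2  -57.39] F [-1.23 -0.68 -0.3 ] q6 -1.24610965851977
```

View pics/side5.png

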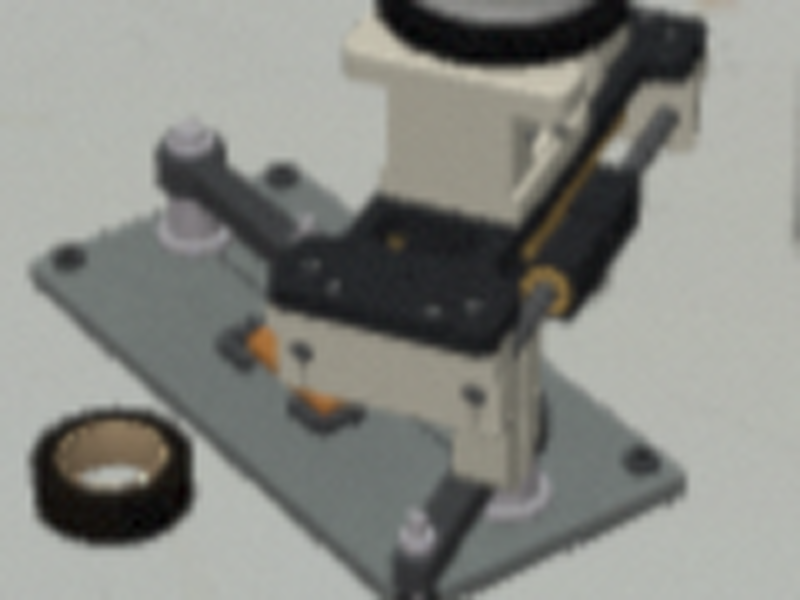

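The fingertip, crop (490,480), is beside the right bar on its trailing side. I'll add clearance, descend and sweep.

```bash
python3 -m jog '[[[0,0,0,-0.4,0.25,0,0],[0,0,0,0,0,1.5,0],[0,0,0,0,0,1.45,0],[0,0,0,0.3,0,0,0],[0,0,0,0.3,0,0,0]]]'|grep force; python3 a.py R
for i in 1 2; do python3 -m jog '[[[0,0,5,0.48,-0.11,0,0],[0,0,5,0.48,-0.11,0,0],[0,0,5,0.48,-0.11,0,0],[0,0,5,0.48,-0.11,0,0],[0,0,5,0.48,-0.11,0,0]]]' |grep force; python3 a.py R; done
```

```text
force: [0.2, 1.4, 0.4]
t 10.13 phi 134.5 z 0.0458 rel tool mm [-19.23 -53.33] F [0.2  1.38 0.35] q6 -1.2429463843514033
force: [-0.9, -3.3, -0.1]
t 10.55 phi 109.2 z 0.0477 rel tool mm [-20.04 -51.3 ] F [-0.89 -3.32 -0.1 ] q6 -0.7912702626365448
force: [-1.4, -1.6, 1.2]
t 10.97 phi 84.2 z 0.0476 rel tool mm [-18.14 -49.86] F [-1.45 -1.64  1.19] q6 -0.3270772579629926
```

```bash
python3 -m jog '[[[0,0,5,0.46,-0.13,0.1,0],[0,0,5,0.46,-0.13,0.1,0],[0,0,5,0.46,-0.13,0.1,0],[0,0,5,0.46,-0.13,0.1,0],[0,0,5,0.46,-0.13,0.1,0]]]'|grep force; python3 a.py R
python3 -m jog '[[[0,0,5,0.46,-0.13,0,0],[0,0,5,0.46,-0.13,0,0],[0,0,5,0.46,-0.13,0,0],[0,0,5,0.46,-0.13,0,0],[0,0,0,0,0,0,0]]]' |grep force; python3 a.py R
python3 - <<'E'
from h import *
s=shot("side"); save(s,"side6.png",(210,190,330,280))
E
```

```text
force: [-1.2, -3.2, 1.7]
t 11.38 phi 59.2 z 0.0429 rel tool mm [-16.78 -49.25] F [-1.24 -3.22  1.68] q6 0.14667721279860987
force: [0.1, -0.0, 0.9]
t 11.80 phi 39.3 z 0.0426 rel tool mm [-15.27 -50.1 ] F [ 0.09 -0.02  0.88] q6 0.5283942161360303
```

View pics/side6.png

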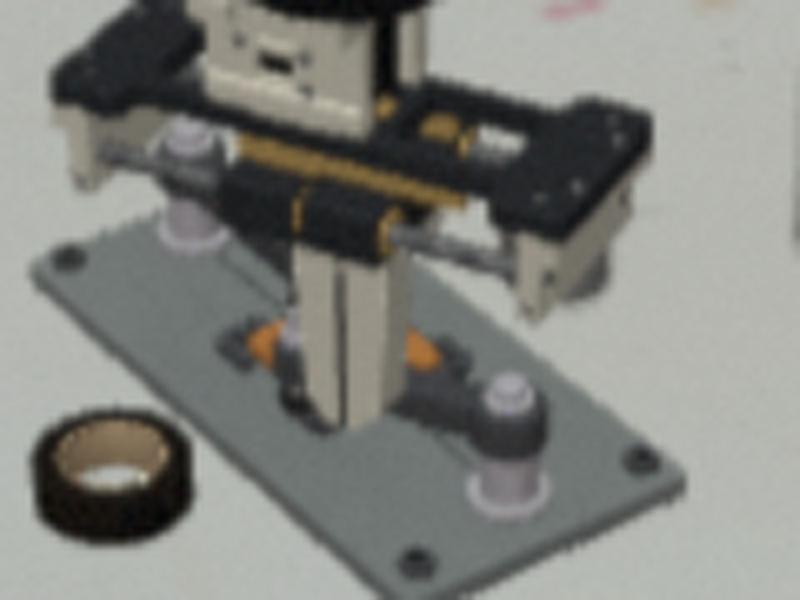

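The right arm is swinging over the nest's front corner and needs about 25° more.

```bash
python3 -m jog '[[[0,0,5,0.45,-0.13,0,0],[0,0,5,0.45,-0.13,0,0],[0,0,5,0.45,-0.13,0,0],[0,0,5,0.45,-0.13,0,0],[0,0,0,0,0,0,0]]]' |grep force; python3 a.py R
python3 - <<'E'
from h import *
s=shot("side"); save(s,"side7.png",(210,190,330,280))
E
```

```text
force: [-0.6, -0.1, -0.4]
t 12.27 phi 19.4 z 0.0419 rel tool mm [-15.39 -50.7 ] F [-0.56 -0.11 -0.44] q6 0.9033786814235434
```

View pics/side7.png

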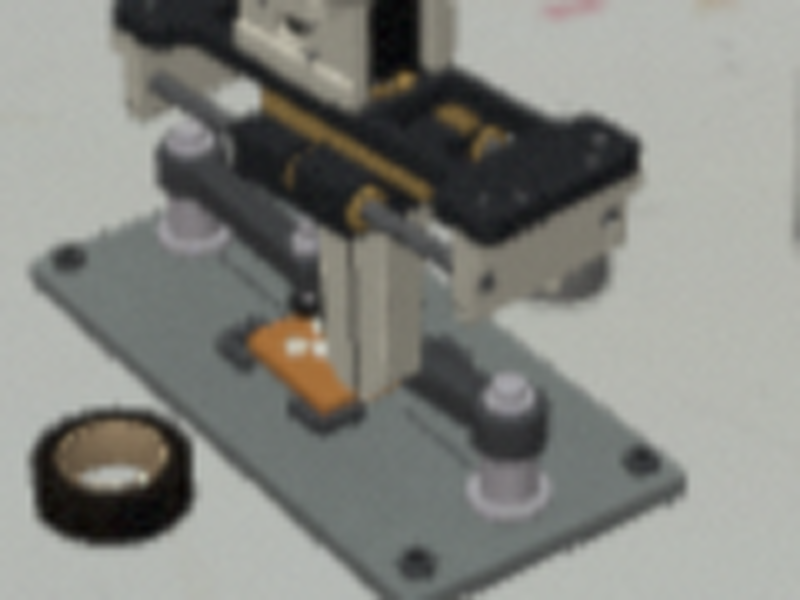

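```bash
python3 -m jog '[[[0,0,2.5,0.225,-0.06,0,0],[0,0,2.5,0.225,-0.06,0,0],[0,0,0,0,0,0,0]]]' |grep force; python3 a.py R;  python3 -m jog '[[[0,0,0,-0.8,0,0,0],[0,0,0,-0.8,0,0,0],[0,0,0,0,0,-4,0],[0,0,0,0,0,-4,0],[0,0,0,0,0,-4,0]]]'|grep force
python3 -m jog '[[[0,0,0,-4,0,-1,0],[0,0,0,-4,0,0,0],[0,0,0,-4,0,0,0],[0,0,0,-4,0,0,0],[0,0,0,0,0,0,0]]]'
python3 - <<'E'
from h import *
np.set_printoptions(precision=4,suppress=True)
s=shot("side"); save(s,"side8.png",(210,190,330,280)); t=shot("top"); save(t,"top8.png",(180,150,440,310))
for c in(s,t):
 for l in("left_pad","left_mark","right_pad","right_mark","glass","tape","jar"):
  for d in robot.pinpoint(c,l)[:1]: print(l,d["confidence"],atz(c,d["point"],Z[l]))
E
```

```text
force: [-0.1, 0.3, 1.2]
t 12.57 phi 14.6 z 0.0414 rel tool mm [-15.83 -50.65] F [-0.06  0.32  1.21] q6 0.9928333589180974
force: [1.4, 0.0, -0.1]
t: 13.4
tool_pos: [0.4, -0.1833, 0.1695]
orientation: [-3.116, -0.396, 0.006]
force: [-0.1, 0.5, -1.1]
opening: 0.0003
left_pad 0.55 [ 0.5791 -0.0606  0.025 ]
left_mark 0.85 [ 0.5753 -0.0505  0.022 ]
right_pad 0.91 [ 0.5761 -0.0913  0.025 ]
right_mark 0.78 [ 0.5847 -0.0967  0.022 ]
glass 0.61 [ 0.577  -0.0876  0.012 ]
tape 0.82 [ 0.4846 -0.1226  0.    ]
jar 0.91 [ 0.6867 -0.0372  0.    ]
left_pad 0.56 [ 0.5835 -0.071   0.025 ]
left_mark 0.9 [ 0.577  -0.0748  0.022 ]
right_pad 0.86 [ 0.5862 -0.1017  0.025 ]
right_mark 0.72 [ 0.5864 -0.104   0.022 ]
glass 0.75 [ 0.5924 -0.0848  0.012 ]
tape 0.8 [ 0.485  -0.1175  0.    ]
jar 0.55 [ 0.6804 -0.0515  0.    ]
```

View pics/side8.png

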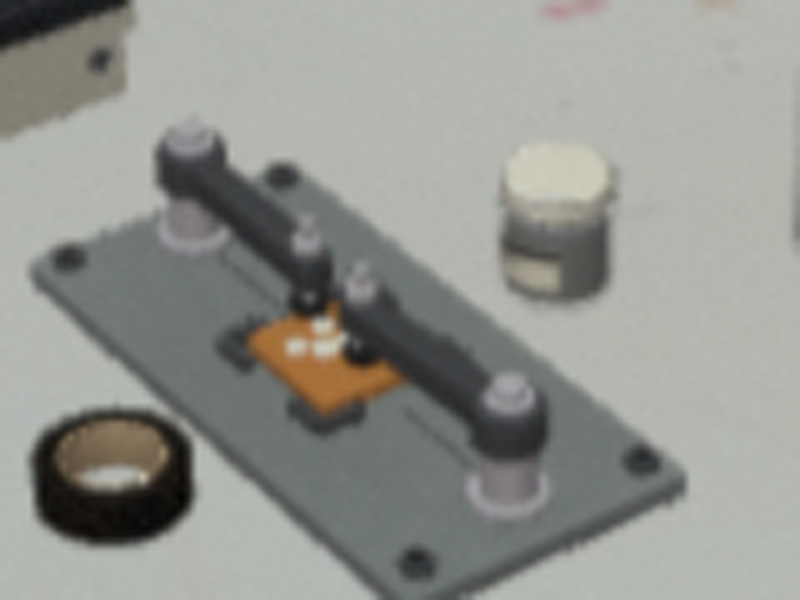

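View pics/top8.png

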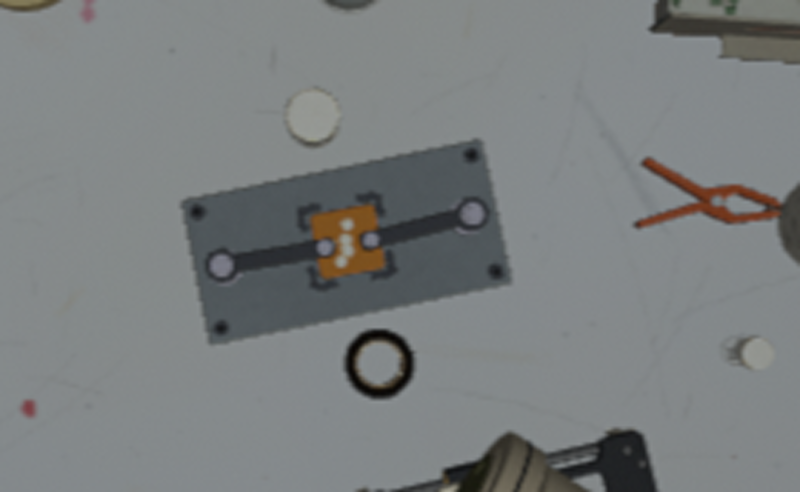

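Both arms lie nearly in line. In the top crop the left spindle (325,247) is about 3 px off the nut line and the right spindle (370,240) about 5 px. I'll put numbers on that.

Run:
```python
from h import *
np.set_printoptions(precision=4,suppress=True)
k=800/120; g=lambda p:(210+p[0]/k,190+p[1]/k); f=lambda p:(180+p[0]/3.077,150+p[1]/3.077)
def off(P):
    u=(P[1]-P[0]); L=np.linalg.norm(u); u/=L; n=np.array([-u[1],u[0]])
    for a,p in((P[2],P[0]),(P[3],P[1])): print("off mm at pad",1e3*82*((a-p)@n)/np.linalg.norm(a-p)/1e0*1e-3)
s=shot("side"); off(info(s,g((193,136)),g((510,388)),g((307,221)),g((360,275))))
t=shot("top"); off(info(t,f((221,265)),f((473,214)),f((325,247)),f((370,240))))
off(info(t,f((221,265)),f((473,214)),f((325,247)),f((370,240))))
```

```text
LP [0.5613 0.009 ] RP [ 0.6052 -0.1836] LT [ 0.5779 -0.0659] RT [ 0.5825 -0.1053]
dist 0.1975131992444762 0.07666761439957848 0.08157805514279487
axis(L->R) -77.1779538360625 left -77.50148213676326 right 106.12086427402933
off mm at pad -0.463021533247735
off mm at pad -4.718561529109224
LP [0.5619 0.0116] RP [ 0.605  -0.1833] LT [ 0.5772 -0.0689] RT [ 0.5833 -0.1037]
dist 0.1996016976426867 0.08192987203162029 0.08258539313717661
axis(L->R) -77.53572474013535 left -79.22831651501637 right 105.25354041106382
off mm at pad -2.422034231781795
off mm at pad -3.990336001390859
LP [0.5619 0.0116] RP [ 0.605  -0.1833] LT [ 0.5772 -0.0689] RT [ 0.5833 -0.1037]
dist 0.1996016976426867 0.08192987203162029 0.08258539313717661
axis(L->R) -77.53572474013535 left -79.22831651501637 right 105.25354041106382
off mm at pad -2.422034231781795
off mm at pad -3.990336001390859
```

```bash
python3 -c "
from plant import robot
print(robot.read_state()['t']); print(robot.close_job())"
```

```text
14.3
the job is handed in; nothing more can be done
None
```

I swung both arms clockwise with the closed fingertip, pushing only, until they pointed at each other along the scribed line. I then drew the robot clear and handed the job in at t = 14.3 s.

- **Pads:** My final measurement from both cameras puts the left pad 0.5 to 2.4 mm off the centre line and the right pad 4.0 to 4.7 mm off. The limit is 12 mm. I left the right arm's roughly 3° shortfall uncorrected because it was well inside that limit.
- **Forces:** The readings at the ends of moves, which I did not watch continuously, stayed below about 5 N.
- **Glass and bystanders:** In the last pictures the glass sits in its nest, and the tape, jar, vial and clamp look unmoved. The big tape was barely in view and not re-measured.
- **Disagreements:** The network's `pinpoint` positions for pads, marks, glass, tape and jar scattered by 5 to 25 mm between views. I used spindle and nut positions read from the pictures instead; the pivot spacing from these came out at 197.5 to 200 mm, against 200 mm nominal.

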